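# Clip the bench light onto the pastry board and switch it on

### The job

Clip the yellow bench light onto the near edge of the wooden pastry board, centred on the blue tape and square to the edge, pushed fully home so that its housing meets the edge and the sprung jaw grips the board. Then slide the red switch on its housing all the way forward, towards the board, and let go. Leave the measuring cup, the spice jar and the round cutter where they stand.

Things in the scene. Friction and masses are not known exactly. Their poses are not given: they have to be found in the camera images.
- clip_light: Loose clip-on bench light, about 0.32 kg. Yellow housing 60 (x) x 50 (y) x 42 mm high; origin at the centre of its underside, z up, x out of the mouth towards the board. May be gripped from above across the 50 mm. Hinge lugs on its top at x = 16 to 28 mm reach 53 mm high. The upper jaw's aluminium light bar, 120 mm wide, lies at x = 87 to 111 mm, 50 to 64 mm high.
- throat (a point): Middle of the housing's front face, at the back of the mouth: 30 mm ahead of the light's origin, 30 mm above its underside; it meets the board's edge when the light is fully home. Axes as the light.
- push_face (a point): Middle of the housing's flat back, 30 mm behind the light's origin and 21 mm up; axes as the light. The light can be pushed here to slide along the table onto the board: under 10 N until it is home.
- lower_tip (a point): Top of the tip of the fixed black lower jaw (36 mm wide, 8 mm thick): 92 mm ahead of the light's origin, 20 mm above its underside. With the light on the table it passes under the board with 2 mm to spare, while the flared upper jaw rides up over the edge by itself.
- jaw (a joint): Hinge of the sprung upper jaw in rad: 0 shut (11 mm between pad and lower jaw), up to 0.6 wide open; a spring shuts it. About 0.14 when it grips the board.
- switch (a joint): Slide switch in m: 0 is fully back (off), 0.020 fully forward (on). It stays where it is left; moving it takes about 1 N.
- switch_top (a point): Centre of the top of the red switch tab on top of the housing; the tab is 8 (x) x 20 (y) x 12 mm high, its top 54.5 mm above the light's underside. It slides along the clip light's x, from x = -20 mm (off) to x = 0 (on).
- tape: Blue tape, 60 mm wide, wrapped over the board's near edge, fixed. Origin on the table plane straight below the edge, at the middle of the tape's width; x points level into the board, square to the edge, y along the edge, z up.
- board: Wooden pastry board 320 (x) x 460 (y) mm, 16 mm thick, fixed on feet: underside 22 mm and top 38 mm above the table. Origin on the table plane straight below the middle of its near edge; x points into the board, y along the edge. A wooden rolling pin, fixed, lies along its far side.
- measuring_cup: Loose steel measuring cup on the board, 70 mm across and 45 mm high, with a grey handle 85 mm long towards its +y. Origin at the centre of its underside. Leave alone.
- spice_jar: Loose amber jar with a red cap, 52 mm across and 85 mm high, on the table. Origin at the centre of its underside. Leave alone.
- cutter: Loose steel ring cutter, 76 mm across and 45 mm high, on the table. Origin at the centre of its underside. Leave alone.
There are look-alikes about, which are no part of the job. Of the things like the clip_light, leave any that is purple; of the rest the larger one is meant.

How it is judged (in metres and radians):
On the way, in this order (a step that is already met when the one before it is completed fails the run):
1. the light is clipped home on the board's edge at the tape (x of throat in the frame of tape between -0.006 and 0.006 m and y of throat in the frame of tape between -0.015 and 0.015 m and z of throat in the frame of tape between 0.02 and 0.04 m and angle between the x axis of clip_light and the x axis of tape, either way round below 0.12 rad and angle between clip_light's own z axis and vertical below 0.15 rad and value of joint jaw between 0.08 and 0.35 rad), for 0.2 s.
2. the switch is slid forward (value of joint switch above 0.016 m), for 0.1 s.
At the end, for the whole second after the job is handed in: Light at rest, gripping the board (jaw 0.08 to 0.35 rad): housing face within 6 mm of the edge, middle within 15 mm of the tape's, square within 0.12 rad, level within 0.15 rad, throat 20 to 40 mm high. Switch at least 16 of 20 mm forward. Cup, jar and cutter within 20 mm of their start (all of step 1 and value of joint switch above 0.016 m and linear speed of clip_light below 0.02 m/s and angular speed of clip_light below 0.1 rad/s and distance of each of measuring_cup, spice_jar, cutter from where it was at the start of the episode below 0.02 m); the robot touches nothing.
It fails at once if the measuring cup is knocked over or shoved away (distance of measuring_cup from where it was at the start of the episode above 0.03 m or angle between measuring_cup's own z axis and vertical above 0.4 rad).
It fails at once if the spice jar is knocked over or shoved away (distance of spice_jar from where it was at the start of the episode above 0.03 m or angle between spice_jar's own z axis and vertical above 0.4 rad).
It fails at once if the cutter is knocked over or shoved away (distance of cutter from where it was at the start of the episode above 0.03 m or angle between cutter's own z axis and vertical above 0.4 rad).
It also fails if it takes over 48 s, if anything falls off the work surface, if the arm or the gripper's body presses on something with over 40 N, if the wrist force passes 120 N, or if a joint passes its speed limit or range.

### The arm

A 6-joint arm with a two-finger parallel gripper is mounted at the origin on the work surface. World frame = base frame: x ahead of the robot, y to its left, z up, the work surface at z = 0. Lengths are in m, angles in degrees, forces in N, time in s.
With the tool pointing down it reaches from about 0.3 to 0.75 m from the base axis. Payload 8.5 kg.
Tool frame: the origin (TCP) lies midway between the tips of the shut fingers; the grasp point (between the pads) lies 19 mm behind it; z points along the fingers, y is the line along which they close (so a half turn about z gives the same grasp; the last joint's range is limited). The gripper opens to 85 mm and grips with 20 to 120 N. Pads are 22 mm wide; open, the fingers measure 114 mm over their backs; the gripper's body (76 mm by 85 mm) begins 54 mm behind the grasp point. The pads swing forward as they close: fully open they stand 13 mm farther back than shut.
Start: joints at [-85.56, 21.807, 74.336, -0, 83.858, -12.336], TCP at [0.159, -0.527, 0.231] pointing down, gripper open.
Joint ranges: [-178.18, 178.18], [-50.72, 133.34], [12.68, 142.11], [-81.47, 261.47], [9.98, 163.14], [-165.26, 165.26]. Speed limits (degrees/s): [136.94, 136.94, 180, 180, 180, 180].

### API

Orientations are given as a 3x3 rotation matrix whose columns are the frame's x, y, z axes.
In Python, from rig import env, viewer, recognise, pinpoint gives the robot as it stands.
- The arm moves only by the tool move_arm, never from a script. Its argument "plan" is text: rows parted by semicolons, each of 7 numbers parted by spaces: the shift along the tool's x, y, z in m, then the turn, a rotation vector about the tool's x, y, z in rad, then the finger opening in m, from 0 to 0.0854. A call has 1 to 12 rows; each row shifts and turns the commanded pose from where the row before left it, along the tool's axes as they then stand; what a row does not reach is not made up. A row lasts 1/8 s, in which the tool goes at most 62.5 mm and 10.7 degrees, less where a joint would pass 70% of its speed; a pose out of reach is approached as far as the arm can. A call is refused whole if a number of a shift passes 0.0625 or a number of a turn 0.188, either way. A call with a gripper value outside its range is refused whole. The fingers move at their own pace and stop on an object; "grip_force" is the grip in N (left out, the last holds). Time passes only in rows, so rows that do not move let the fingers close. It gives the time, the measured TCP pose, the force, the opening and the grip force at its end, in the units of the state.
- env.observe(): the state, without advancing time (a new reading comes with each control period).
- viewer.get_image(name): name is "scene" or "top"; returns (picture, depth): 400x640x3 uint8, red, green, blue; 400x640 float32, m along the optical axis (not along the pixel's ray), 0 where there is no reading.
- viewer.calibration(name): a dict with "fx", "fy", "cx", "cy" (pixels), "k1" (the pictures are not rectified: a ray, as slopes to the right and down, at radius r is drawn at 1 + k1 r^2 times it, then the intrinsics apply), "R" (3x3) and "t" (3): a world point X has camera coordinates R X + t. Camera axes: x right, y down, z forward; pixel columns grow to the right and rows downward; lengths in m; the calibration is good to about 2 mm. A picture is of the moment at which its call begins. calibration takes no time and is no camera call.
- env.close_job(): hands the job in; it is judged then, once.
Trained networks look in the newest picture that a camera, given by its name, has taken for a name from the list of things; names that differ only in an ending like _2 or _b are one class to them, and where a whole thing is asked for, a point or a joint stands for the part that bears it (a point fixed in the world has none). Each returns a list of dicts, best first, with "conf" (0 to 1); they miss things now and then, are a little off and sometimes report something else, mostly with a low value. They report only what shows in the picture. A call takes as long as a camera call. They do not tell look-alikes from the thing itself.
- recognise(camera, name): "extent" ([centre column, centre row, width, height] in pixels, round what is visible of it).
- pinpoint(camera, name): "pixel" ([column, row] in pixels: a listed point, or the origin of a listed thing).
The state is a dict: "time_s": time; "q": joint angles; "qvel": joint speeds; "joint_efforts": joint torques, N m; "position": TCP position; "tool_rot": TCP orientation; "ft_force": force on the tool from outside, world axes, zero at the start; "wrist_torque": the same for the moment, N m; "grip_width": finger opening in m; "gripper_force": force on a finger pad.
Only numpy, scipy, OpenCV 4.12 (cv2) and the standard library are available. Lean on these libraries where they do the work, as an engineer would, in place of code of your own. Each camera call takes 0.05 s, during which the arm holds its last target. There are 200 camera calls.

## Working session

There is one attempt and no reset: what is moved stays moved. The work goes in short steps, Python scripts to look and compute and a tool call to move; the robot and the scene stay as the last step left them, time stands still between calls to the robot, and variables do not carry over. Pictures are saved under pics/ and viewed, at most 10 in all, crops included, and the job is handed in when it is done.

Besides the shell and the picture viewer there is one more tool, called after "Call:" as name(argument=value, ...), one argument or row to a line, values as JSON. move_arm: Moves the arm, as the interface text tells. Its arguments: {"type":"object","properties":{"plan":{"type":"string"},"grip_force":{"type":"number"}},"required":["plan"]}

```bash
mkdir -p pics; cat > h.py <<'E'
import numpy as np, cv2
from rig import env, viewer, recognise, pinpoint
def ray(cam,px):
    c=viewer.calibration(cam); d=np.array([(px[0]-c['cx'])/c['fx'],(px[1]-c['cy'])/c['fy']])
    u=d.copy()
    for _ in range(20): u=d/(1+c['k1']*(u@u))
    R=np.array(c['R']);t=np.array(c['t'])
    return -R.T@t, R.T@np.array([u[0],u[1],1.])
def atz(cam,px,z):
    o,d=ray(cam,px); return o+d*(z-o[2])/d[2]
def atd(cam,px,depth):
    o,d=ray(cam,px); return o+d*depth
def snap(cam,f):
    p,d=viewer.get_image(cam); cv2.imwrite('pics/'+f+'.png',p[:,:,::-1]); return p,d
E
python3 - <<'E'
from h import *
np.set_printoptions(precision=4,suppress=True)
ims=[]
for c in ("scene","top"):
    p,d=snap(c,c+'0'); np.save(c+'d.npy',d)
    for n in ("clip_light","throat","push_face","switch_top","lower_tip","tape","board","measuring_cup","spice_jar","cutter"):
        print(c,n,[(np.round(r['pixel'],1).tolist(),round(r['conf'],2)) for r in pinpoint(c,n)][:4])
    print([(np.round(r['extent'],1).tolist(),round(r['conf'],2)) for r in recognise(c,'clip_light')])
print(env.observe())
E
```

```text
scene clip_light [([413.4, 255.8], 0.93), ([369.1, 127.9], 0.62), ([353.3, 234.9], 0.61), ([363.8, 230.6], 0.43)]
scene throat [([413.0, 240.8], 0.88), ([338.2, 230.3], 0.73), ([358.5, 116.3], 0.66)]
scene push_face [([411.9, 255.4], 0.78), ([379.1, 126.1], 0.67), ([364.1, 231.5], 0.58), ([227.2, 205.3], 0.19)]
scene switch_top [([363.9, 219.4], 0.43), ([416.1, 248.6], 0.43)]
scene lower_tip [([317.5, 235.4], 0.96), ([412.8, 229.4], 0.91), ([362.7, 230.1], 0.57), ([347.3, 114.5], 0.55)]
scene tape [([298.7, 242.2], 0.56)]
scene board [([293.7, 227.6], 0.78), ([287.5, 149.5], 0.23)]
scene measuring_cup [([229.5, 202.3], 0.68)]
scene spice_jar [([283.5, 148.7], 0.82)]
scene cutter [([357.1, 292.7], 0.55)]
[([417.5, 240.4, 32.7, 44.2], 0.86), ([335.3, 225.4, 58.0, 42.7], 0.69), ([355.2, 113.1, 52.8, 42.1], 0.67)]
top clip_light [([271.2, 200.2], 0.96), ([222.4, 243.5], 0.83), ([418.8, 319.3], 0.61)]
top throat [([225.4, 249.3], 0.96), ([275.6, 187.0], 0.69), ([437.9, 318.3], 0.56)]
top push_face [([214.2, 239.3], 0.83), ([263.4, 209.6], 0.76), ([411.1, 329.5], 0.67)]
top switch_top [([4
[... 282 characters left out ...]
top cutter [([209.9, 162.7], 0.88), ([366.3, 91.4], 0.21)]
[([232.9, 256.8, 49.4, 47.2], 0.88), ([285.1, 178.9, 58.7, 73.8], 0.68)]
{'time_s': 1.2, 'q': array([-85.5595,  21.8065,  74.3375,  -0.0005,  83.8589, -12.3358]), 'qvel': array([-0.0834, -0.0479,  0.0195, -0.0085,  0.0387,  0.0058]), 'joint_efforts': array([  0.001 , -44.8327, -23.1459,  -0.0002,   0.0005,   0.    ]), 'position': array([ 0.1587, -0.5266,  0.2313]), 'tool_rot': array([[ 0.9574,  0.2886, -0.    ],
       [ 0.2886, -0.9574,  0.0001],
       [ 0.    , -0.0001, -1.    ]]), 'ft_force': array([0.9638, 0.342 , 0.95  ]), 'wrist_torque': array([ 0.0161, -0.0284,  0.0012]), 'gripper_force': 0.0, 'grip_width': 0.085660183661457}
```

View pics/scene0.png

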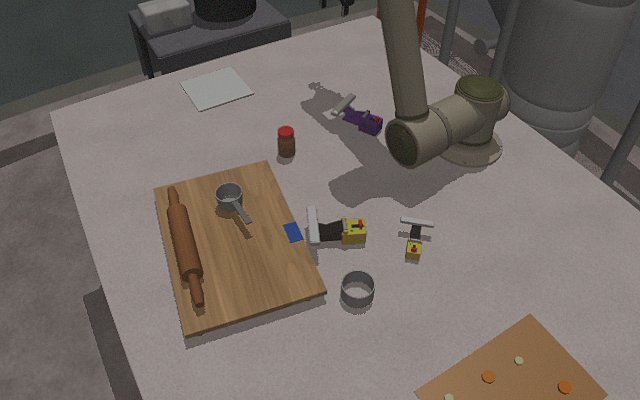

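View pics/top0.png

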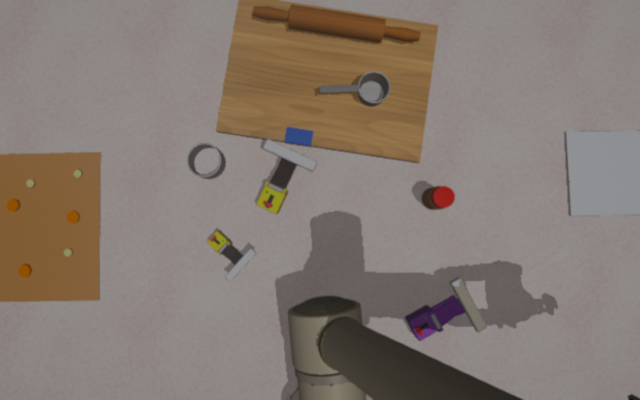

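The top picture shows three lights: the large yellow one at (271,200), a small yellow one at (222,243) and a purple one at (425,320). The large yellow one fits, since purple is excluded and the larger of the rest is meant. The blue tape is at (298,137), the cutter at (207,161), the jar at (440,197) and the cup at (373,88). I'll confirm with one crop and measure.

```bash
python3 - <<'E'
from h import *
np.set_printoptions(precision=4,suppress=True)
p=cv2.imread('pics/top0.png'); 
cv2.imwrite('pics/crop.png',cv2.resize(p[110:290,180:345],None,fx=3.3,fy=3.3,interpolation=cv2.INTER_CUBIC))
for cam in('top','scene'):
    p=cv2.imread(f'pics/{cam}0.png');d=np.load(cam+'d.npy'); hsv=cv2.cvtColor(p,cv2.COLOR_BGR2HSV)
    def pts(m):
        v,u=np.nonzero(m); return np.array([atd(cam,(a,b),d[b,a]) for a,b in zip(u,v) if d[b,a]>0])
    box=np.zeros(d.shape,bool)
    if cam=='top': box[125:220,250:325]=1
    else: box[200:250,285:372]=1
    H,S,V=cv2.split(hsv)
    for nm,m,z0,z1 in(('yellow',(H>20)&(H<35)&(S>150)&(V>70)&box,.034,.05),('blue',(H>100)&(H<130)&(S>120)&box,.03,.05),('bar',(S<60)&(V>100)&box,.053,.075),('red',((H<8)|(H>172))&(S>150)&(V>80)&box,.03,.07)):
        P=pts(m); 
        if not len(P): print(nm,'none');continue
        Q=P[(P[:,2]>z0)&(P[:,2]<z1)]
        if len(Q)<5: print(nm,len(P),P.mean(0),len(Q));continue
        r=cv2.minAreaRect(Q[:,:2].astype(np.float32))
        print(cam,nm,len(Q),'mean',Q.mean(0),'rect',np.round(r[0],4),np.round(r[1],4),round(r[2],1),'zmed',np.median(Q[:,2]))
    # board corners
    if cam=='top':
        for px in((238,0),(438,23),(419,161),(217,131)): print('corner',px,atz(cam,px,.038))
        t=pts((np.indices(d.shape)[0]%40==5)&(np.indices(d.shape)[1]%40==5)); 
for n,px in(('origin',(271.2,200.2,0)),('throat',(275.6,187,.03)),('push',(263.4,209.6,.021)),('tip',(289.7,160.4,.02)),('tape',(298.1,141,0)),('board',(316.9,148,0)),('cutter',(209.9,162.7,0)),('jar',(428.3,195.9,0)),('switch',(266.1,203.1,.0545))): print(n,atz('top',px[:2],px[2]))
for n,px in(('origin',(353.3,234.9,0)),('throat',(338.2,230.3,.03)),('push',(364.1,231.5,.021)),('tip',(317.5,235.4,.02)),('tape',(298.7,242.2,0)),('board',(293.7,227.6,0)),('switch',(363.9,219.4,.0545))): print('S',n,atz('scene',px[:2],px[2]))
E
```

```text
top yellow 369 mean [0.5039 0.1324 0.0421] rect [0.5081 0.1314] [0.0488 0.0562] 65.2 zmed 0.04210306423213406
top blue 357 mean [0.6423 0.0705 0.0391] rect [0.6428 0.0706] [0.0563 0.0323] 81.3 zmed 0.03907054451119052Traceback (most recent call last):
  File "<stdin>", line 14, in <module>
  File "<stdin>", line 8, in pts
  File "h.py", line 12, in atd
    o,d=ray(cam,px); return o+d*depth
        ~~~^^^^^^^^
  File "h.py", line 4, in ray
    c=viewer.calibration(cam); d=np.array([(px[0]-c['cx'])/c['fx'],(px[1]-c['cy'])/c['fy']])
ValueError: time passes only in moves, steps and waits
```

View pics/crop.png

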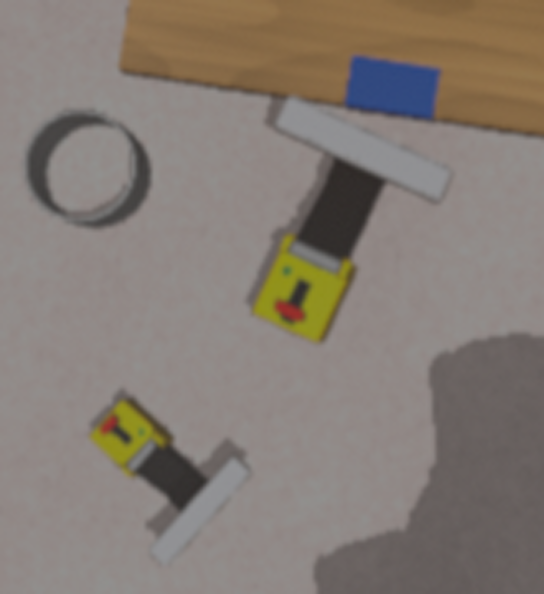

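The crop confirms it: the upper light at top (271,200) is clearly the larger yellow one. Its red switch is at the back, and the bar's left end is almost at the board edge. I'll cache the calibration and measure again.

```bash
sed -i 's/^def ray/import functools\n@functools.lru_cache(None)\ndef cal(cam): return viewer.calibration(cam)\ndef ray/; s/c=viewer.calibration(cam); d=/c=cal(cam); d=/' h.py
cat > m.py <<'E'
from h import *
np.set_printoptions(precision=4,suppress=True)
def measure(cam,p,d,b):
    H,S,V=cv2.split(cv2.cvtColor(p,cv2.COLOR_BGR2HSV)); box=np.zeros(d.shape,bool); box[b[1]:b[3],b[0]:b[2]]=1
    for nm,m,z0,z1 in(('yellow',(H>20)&(H<35)&(S>150)&(V>70)&box,.036,.05),('blue',(H>100)&(H<130)&(S>120)&box,.03,.05),('bar',(S<60)&(V>90)&box,.053,.085),('red',((H<8)|(H>172))&(S>150)&(V>80)&box,.045,.07)):
        v,u=np.nonzero(m&(d>0)); P=np.array([atd(cam,(a,c),d[c,a]) for a,c in zip(u,v)]).reshape(-1,3)
        Q=P[(P[:,2]>z0)&(P[:,2]<z1)]
        if len(Q)<5: print(cam,nm,len(P),len(Q));continue
        r=cv2.minAreaRect(Q[:,:2].astype(np.float32))
        print(cam,nm,len(Q),'mean',Q.mean(0),'rect',np.round(r[0],4),np.round(r[1],4),round(r[2],1))
E
python3 - <<'E'
from m import *
for cam,b in(('top',(250,125,325,220)),('scene',(280,195,374,255))):
    measure(cam,cv2.imread(f'pics/{cam}0.png'),np.load(cam+'d.npy'),b)
for px in((419,161),(217,131)): print('corner',px,atz('top',px,.038))
for n,px in(('origin',(271.2,200.2,0)),('throat',(275.6,187,.03)),('push',(263.4,209.6,.021)),('tip',(289.7,160.4,.02)),('tape',(298.1,141,0)),('board',(316.9,148,0)),('cutter',(209.9,162.7,0)),('jar',(428.3,195.9,0)),('switch',(266.1,203.1,.0545))): print(n,atz('top',px[:2],px[2]))
for n,px in(('origin',(353.3,234.9,0)),('throat',(338.2,230.3,.03)),('push',(364.1,231.5,.021)),('tip',(317.5,235.4,.02)),('tape',(298.7,242.2,0)),('board',(293.7,227.6,0)),('switch',(363.9,219.4,.0545))): print('S',n,atz('scene',px[:2],px[2]))
E
```

```text
top yellow 369 mean [0.5039 0.1324 0.0421] rect [0.5081 0.1314] [0.0488 0.0562] 65.2
top blue 357 mean [0.6423 0.0705 0.0391] rect [0.6428 0.0706] [0.0563 0.0323] 81.3
top bar 667 mean [0.5949 0.0894 0.0636] rect [0.5671 0.1032] [0.1196 0.0928] 64.0
top red 25 mean [0.4927 0.1389 0.055 ] rect [0.4928 0.1391] [0.0158 0.0067] 61.2
scene yellow 190 mean [0.5059 0.1372 0.0417] rect [0.5073 0.1314] [0.0503 0.0574] 62.3
scene blue 240 mean [0.6413 0.0695 0.0387] rect [0.6415 0.0692] [0.0604 0.0325] 79.4
scene bar 408 mean [0.5961 0.0913 0.0635] rect [0.5663 0.1024] [0.1213 0.0928] 64.2
scene red 16 mean [0.4923 0.1392 0.0542] rect [0.4917 0.1384] [0.0171 0.0051] 55.4
corner (419, 161) [ 0.5826 -0.197   0.038 ]
corner (217, 131) [0.6576 0.2512 0.038 ]
origin [0.5031 0.1369 0.    ]
throat [0.5309 0.1233 0.03  ]
push [0.4813 0.1522 0.021 ]
tip [0.5915 0.0917 0.02  ]
tape [0.6396 0.0729 0.    ]
board [0.6224 0.0295 0.    ]
cutter [0.5925 0.2776 0.    ]
jar [ 0.5063 -0.2266  0.    ]
switch [0.4945 0.1417 0.0545]
S origin [0.501  0.1279 0.    ]
S throat [0.5398 0.1162 0.03  ]
S push [0.4823 0.1464 0.021 ]
S tip [0.5877 0.097  0.02  ]
S tape [0.6308 0.0779 0.    ]
S board [0.6187 0.03   0.    ]
S switch [0.4786 0.1361 0.0545]
```

The measurements agree across both cameras:
- **Light:** origin about (0.510, 0.131), yaw −26°.
- **Tape:** edge point about (0.627, 0.0725), inward normal −9.6°.

Now moving over to the light.

Call:
move_arm(
  plan="0.0435 -0.044 0 0 0 0 0.0854;0.0435 -0.044 0 0 0 0 0.0854;0.0435 -0.044 0 0 0 0 0.0854;0.0435 -0.044 0 0 0 0 0.0854;0.0435 -0.044 0 0 0 0 0.0854;0.0435 -0.044 0 0 0 0 0.0854;0.0435 -0.044 0 0 0 0 0.0854;0.0435 -0.044 0 0 0 0 0.0854;0.0435 -0.044 0 0 0 0 0.0854;0.0435 -0.044 0 0 0 0 0.0854;0.0435 -0.044 0 0 0 0 0.0854;0.0435 -0.044 0 0 0 0 0.0854",
  grip_force=40,
)

```text
time_s: 2.7
position: [0.5069, 0.1317, 0.2315]
tool_rot: [[0.957, 0.289, 0.001], [0.289, -0.957, -0.0], [0.001, 0.0, -1.0]]
ft_force: [1.4, -0.6, 0.0]
grip_width: 0.0851
gripper_force: 0.0
```

Call:
move_arm(
  plan="0 0 0 0 0 0.18 0.0854;0 0 0 0 0 0.18 0.0854;0 0 0 0 0 0.18 0.0854;0 0 0 0 0 0.18 0.0854;0 0 0 0 0 0.027 0.0854;0 0 0 0 0 0 0.0854",
)

```text
time_s: 3.45
position: [0.5061, 0.1296, 0.2314]
tool_rot: [[0.9, -0.436, 0.0], [-0.436, -0.9, 0.0], [0.0, -0.0, -1.0]]
ft_force: [-0.0, -0.5, -0.4]
grip_width: 0.0852
gripper_force: 0.0
```

Call:
move_arm(
  plan="0.001 -0.002 0.06 0 0 0 0.0854;0 0 0.06 0 0 0 0.0854;0 0 0.05 0 0 0 0.0854;0 0 0.03 0 0 0 0.0854;0 0 0.017 0 0 0 0.0854;0 0 0 0 0 0 0.0854",
)

```text
time_s: 4.2
position: [0.5074, 0.1309, 0.0135]
tool_rot: [[0.899, -0.437, -0.002], [-0.437, -0.899, -0.0], [-0.002, 0.001, -1.0]]
ft_force: [-0.3, 0.6, -0.3]
grip_width: 0.0855
gripper_force: 0.0
```

Call:
move_arm(
  plan="0 0 0 0 0 0 0.03;0 0 0 0 0 0 0.03;0 0 0 0 0 0 0.03;0 0 0 0 0 0 0.03;0 0 0 0 0 0 0.03;0 0 0 0 0 0 0.03;0 0 0 0 0 0 0.03;0 0 0 0 0 0 0.03",
)

```text
time_s: 5.2
position: [0.5084, 0.1309, 0.0154]
tool_rot: [[0.899, -0.438, 0.002], [-0.438, -0.899, -0.0], [0.002, -0.001, -1.0]]
ft_force: [-0.1, -1.3, 5.3]
grip_width: 0.0495
gripper_force: 42.4
```

```bash
python3 - <<'E'
from m import *
for cam,b in(('top',(250,125,325,225)),('scene',(280,195,374,255))):
    p,d=snap(cam,cam+'1'); measure(cam,p[:,:,::-1].copy(),d,b)
o=env.observe(); print(o['position'],o['ft_force'],o['grip_width'],o['gripper_force'])
a=cv2.imread('pics/scene1.png')[150:300,250:450]; cv2.imwrite('pics/c1.png',cv2.resize(a,None,fx=4,fy=4))
E
```

```text
top yellow 0 0
top blue 357 mean [0.6422 0.0704 0.0392] rect [0.6424 0.0705] [0.0563 0.0322] 80.4
top bar 634 mean [0.5975 0.0888 0.0639] rect [0.598 0.089] [0.1197 0.0252] 63.3
top red 0 0
scene yellow 68 mean [0.5108 0.144  0.0414] rect [0.5081 0.1344] [0.0507 0.0573] 60.0
scene blue 238 mean [0.6413 0.0697 0.0387] rect [0.6411 0.0686] [0.0604 0.0322] 79.1
scene bar 410 mean [0.5973 0.0917 0.0634] rect [0.5662 0.1031] [0.1218 0.0939] 63.6
scene red 0 0
[0.5084 0.1309 0.0154] [-1.052  -0.8965  6.7268] 0.04942864161617374 42.39644408226013
```

View pics/c1.png

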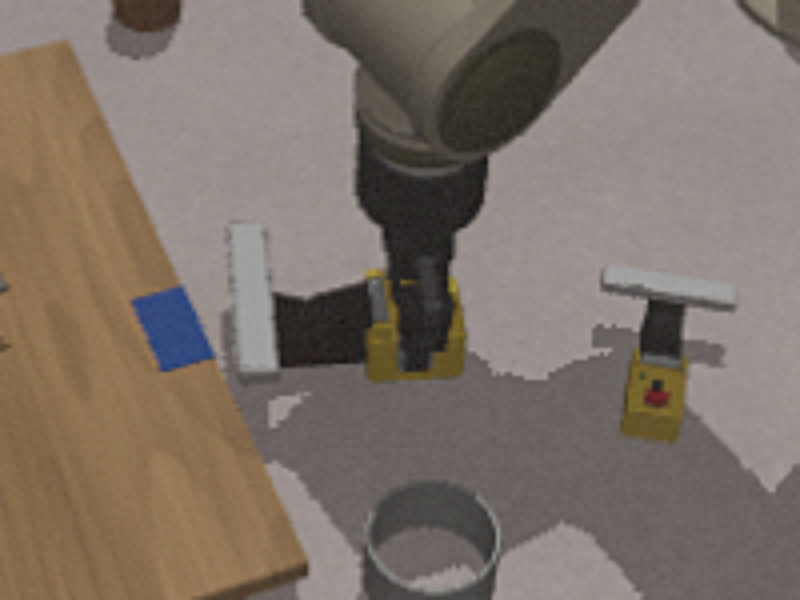

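Gripped at 49.5 mm, and the light's bar is still clear of the board edge. Next I'll relieve the down-force, back off, square up and shift sideways to the tape.

Call:
move_arm(
  plan="-0.015 0 -0.0015 0 0 0 0.03;-0.015 0 0 0 0 0 0.03;0 0 0 0 0 -0.1 0.03;0 0 0 0 0 -0.1 0.03;0 0 0 0 0 -0.088 0.03;0 0.016 0 0 0 0 0.03;0 0.016 0 0 0 0 0.03;0 0.016 0 0 0 0 0.03;0 0 0 0 0 0 0.03;0 0 0 0 0 0 0.03",
)

```text
time_s: 6.55
position: [0.4731, 0.0967, 0.0159]
tool_rot: [[0.986, -0.166, 0.0], [-0.166, -0.986, 0.0], [0.0, -0.0, -1.0]]
ft_force: [0.4, 1.1, -3.6]
grip_width: 0.0496
gripper_force: 42.4
```

```bash
cat > r.py <<'E'
from m import *
import sys
for cam,b in(('top',(250,115,335,225)),('scene',(260,185,374,255))):
    p,d=snap(cam,cam+sys.argv[1]); measure(cam,p[:,:,::-1].copy(),d,b)
o=env.observe(); print(o['time_s'],o['position'],o['ft_force'],o['grip_width'],o['gripper_force'])
E
python3 r.py 2
```

```text
top yellow 0 0
top blue 358 mean [0.6424 0.0707 0.039 ] rect [0.6423 0.0704] [0.0563 0.032 ] 80.3
top bar 637 mean [0.5711 0.0806 0.0642] rect [0.5716 0.0811] [0.1198 0.0252] 80.1
top red 0 0
scene yellow 62 mean [0.486  0.0996 0.0422] rect [0.4838 0.0969] [0.0597 0.0213] 47.9
scene blue 239 mean [0.6413 0.0693 0.0385] rect [0.6418 0.0694] [0.0594 0.0324] 80.4
scene bar 415 mean [0.5698 0.082  0.0636] rect [0.5343 0.0878] [0.1198 0.1003] 80.3
scene red 1 1
6.65 [0.4731 0.097  0.0158] [ 0.9105  0.5354 -3.6519] 0.049187149749712125 42.37196445465088
```

Call:
move_arm(
  plan="0.01 0 0.0008 0 0 0 0.03;0.015 0 0 0 0 0 0.03;0.015 0 0 0 0 0 0.03;0.01 0 0 0 0 0 0.03;0.008 0 0 0 0 0 0.03;0.008 0 0 0 0 0 0.03;0.008 0 0 0 0 0 0.03;0.008 0 0 0 0 0 0.03;0.008 0 0 0 0 0 0.03;0 0 0 0 0 0 0.03",
)

```text
time_s: 7.9
position: [0.5616, 0.0823, 0.0154]
tool_rot: [[0.986, -0.165, -0.001], [-0.165, -0.986, 0.0], [-0.001, -0.0, -1.0]]
ft_force: [-5.5, 1.1, 6.0]
grip_width: 0.0495
gripper_force: 43.6
```

```bash
python3 r.py 3
```

```text
top yellow 0 0
top blue 0 0
top bar 390 mean [0.6627 0.0755 0.0746] rect [0.6584 0.0675] [0.1193 0.0236] 79.9
top red 0 0
scene yellow 64 mean [0.5748 0.0863 0.0414] rect [0.5631 0.084 ] [0.0482 0.0577] 82.4
scene blue 23 mean [0.6321 0.0788 0.0388] rect [0.6306 0.0698] [0.0594 0.0097] 79.8
scene bar 409 mean [0.6563 0.0698 0.0734] rect [0.6241 0.0744] [0.1167 0.0985] 76.3
scene red 0 0
8.0 [0.5616 0.0823 0.0154] [-4.8567  0.8807  4.6959] 0.04935856517391901 43.48931550979614
```

The jaw has ridden up onto the board and the forces are modest. I'll continue pushing home.

Call:
move_arm(
  plan="0.008 0 0 0 0 0 0.03;0.008 0 0 0 0 0 0.03;0.008 0 0 0 0 0 0.03;0.005 0 0 0 0 0 0.03;0.003 0 0 0 0 0 0.03;0 0 0 0 0 0 0.03",
)

```text
time_s: 8.75
position: [0.5939, 0.0768, 0.0154]
tool_rot: [[0.986, -0.165, 0.001], [-0.165, -0.986, 0.0], [0.001, -0.0, -1.0]]
ft_force: [-2.3, 1.4, 4.5]
grip_width: 0.049
gripper_force: 43.3
```

Call:
move_arm(
  plan="0.002 0 0 0 0 0 0.03;0.002 0 0 0 0 0 0.03;0 0 0 0 0 0 0.03",
)

```text
time_s: 9.12
position: [0.5968, 0.0763, 0.0154]
tool_rot: [[0.986, -0.165, -0.001], [-0.165, -0.986, 0.0], [-0.001, -0.0, -1.0]]
ft_force: [-7.3, 0.9, 7.9]
grip_width: 0.0497
gripper_force: 43.7
```

Call:
move_arm(
  plan="0.002 0 0 0 0 0 0.03;0.002 0 0 0 0 0 0.03;0 0 0 0 0 0 0.03",
)

```text
time_s: 9.5
position: [0.5969, 0.0762, 0.0153]
tool_rot: [[0.986, -0.165, -0.011], [-0.165, -0.986, 0.001], [-0.011, 0.001, -1.0]]
ft_force: [-24.7, 2.5, 19.6]
grip_width: 0.0498
gripper_force: 45.2
```

Home: it has stopped moving and the force is rising. I'll relax, release, lift and check.

Call:
move_arm(
  plan="-0.0035 0 0 0 0 0 0.03;0 0 0 0 0 0 0.08;0 0 0 0 0 0 0.08;0 0 0 0 0 0 0.08;0 0 0 0 0 0 0.08;0 0 -0.03 0 0 0 0.08;0 0 -0.05 0 0 0 0.08;-0.05 0 -0.04 0 0 0 0;-0.05 0 0 0 0 0 0;-0.05 0 0 0 0 0 0;0 0 0 0 0 0 0;0 0 0 0 0 0 0",
)

```text
time_s: 11.0
position: [0.452, 0.1004, 0.1344]
tool_rot: [[0.986, -0.166, 0.002], [-0.166, -0.986, -0.0], [0.002, -0.0, -1.0]]
ft_force: [0.1, -0.3, 0.2]
grip_width: 0.0002
gripper_force: 0.0
```

```bash
python3 r.py 4; python3 -c "
import cv2
a=cv2.imread('pics/top4.png')[90:240,240:360];b=cv2.imread('pics/scene4.png')[170:290,260:420]
cv2.imwrite('pics/c4.png',cv2.hconcat([cv2.resize(a,(320,400)),cv2.resize(b,(480,400))]))"
```

```text
top yellow 396 mean [0.5915 0.0786 0.0425] rect [0.5908 0.0793] [0.0485 0.0473] 80.3
top blue 125 mean [0.643  0.0677 0.0394] rect [0.6422 0.0704] [0.0563 0.0311] 79.9
top bar 120 mean [0.6612 0.0399 0.0697] rect [0.6555 0.0554] [0.0509 0.1031] 47.6
top red 25 mean [0.5794 0.0816 0.0549] rect [0.5793 0.0814] [0.0067 0.0152] 0.0
scene yellow 195 mean [0.5938 0.0833 0.0421] rect [0.5955 0.0789] [0.0482 0.0575] 81.2
scene blue 70 mean [0.6435 0.0787 0.039 ] rect [0.6412 0.0692] [0.0585 0.032 ] 79.0
scene bar 407 mean [0.6899 0.0642 0.0755] rect [0.6584 0.0672] [0.1222 0.0898] 79.8
scene red 17 mean [0.5795 0.0828 0.0544] rect [0.579  0.0811] [0.0189 0.0054] 73.8
11.1 [0.4523 0.1002 0.1341] [-0.1127  0.3969 -0.4398] 0.0002551691563750555 0.0
```

View pics/c4.png

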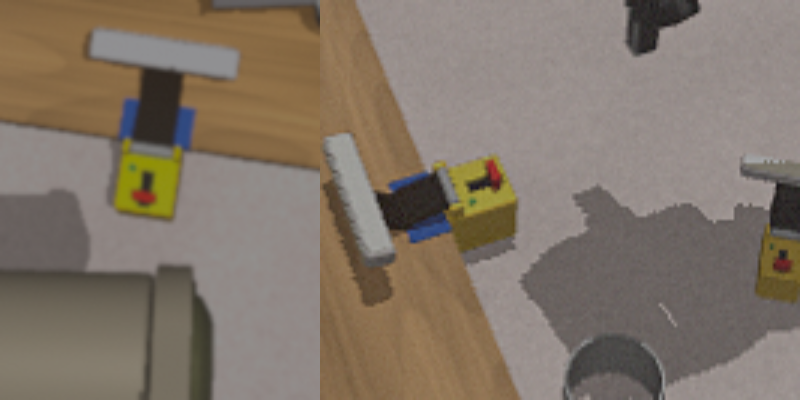

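The light is clipped home on the tape with its jaw on the board. The switch is still back, with the tab at about (0.5795, 0.0815). I'll push it with the closed fingertips.

Call:
move_arm(
  plan="0.05 -0.003 0 0 0 0 0;0.05 0 0 0 0 0 0;0.007 0 0.03 0 0 0 0;0 0 0.04 0 0 0 0;0 0 0.0145 0 0 0 0;0 0 0 0 0 0 0",
)

```text
time_s: 11.85
position: [0.5573, 0.0856, 0.0492]
tool_rot: [[0.986, -0.166, -0.001], [-0.166, -0.986, 0.0], [-0.001, 0.0, -1.0]]
ft_force: [-0.1, 0.9, 0.9]
grip_width: 0.0
gripper_force: 0.0
```

Call:
move_arm(
  plan="0.005 0 0 0 0 0 0;0.005 0 0 0 0 0 0;0.005 0 0 0 0 0 0;0.005 0 0 0 0 0 0;0 0 0 0 0 0 0",
)

```text
time_s: 12.48
position: [0.5772, 0.0823, 0.0496]
tool_rot: [[0.986, -0.166, 0.001], [-0.166, -0.986, -0.0], [0.001, -0.0, -1.0]]
ft_force: [0.5, 0.6, -0.1]
grip_width: 0.0001
gripper_force: 0.0
```

Call:
move_arm(
  plan="0.004 0 0 0 0 0 0;0.003 0 0 0 0 0 0;0.002 0 0 0 0 0 0;0 0 0 0 0 0 0",
)

```text
time_s: 12.98
position: [0.5808, 0.0819, 0.049]
tool_rot: [[0.986, -0.165, -0.012], [-0.165, -0.986, 0.001], [-0.012, 0.001, -1.0]]
ft_force: [-20.9, 2.8, 11.5]
grip_width: -0.0001
gripper_force: 10.1
```

```bash
python3 r.py 5 | grep -E "red|yellow|^1"
```

```text
top yellow 12 mean [0.571  0.0626 0.0421] rect [0.5707 0.0635] [0.0089 0.0045] 88.6
top red 0 0
scene yellow 168 mean [0.5974 0.0894 0.0418] rect [0.595  0.0828] [0.0507 0.0562] 69.3
scene red 19 mean [0.5973 0.0794 0.0539] rect [0.5971 0.0777] [0.0196 0.0059] 75.9
13.075 [0.5808 0.0819 0.049 ] [-20.2639   2.3219  10.8724] 0.0001664208356142195 10.075787818059325
```

Call:
move_arm(
  plan="-0.006 0 0 0 0 0 0;-0.02 0 0 0 0 0 0;-0.03 0 -0.03 0 0 0 0;-0.05 0 -0.05 0 0 0 0;-0.05 0 -0.03 0 0 0 0;0 0 0 0 0 0 0",
)

```text
time_s: 13.82
position: [0.4361, 0.1064, 0.156]
tool_rot: [[0.986, -0.164, 0.004], [-0.164, -0.986, -0.0], [0.004, -0.001, -1.0]]
ft_force: [0.6, -0.1, 0.4]
grip_width: -0.0002
gripper_force: 0.0
```

```bash
python3 r.py 6;  python3 -c "
import cv2
a=cv2.imread('pics/top6.png')[120:180,270:318];b=cv2.imread('pics/scene6.png')[180:260,285:381]
cv2.imwrite('pics/c6.png',cv2.hconcat([cv2.resize(a,(320,400),interpolation=cv2.INTER_CUBIC),cv2.resize(b,(480,400),interpolation=cv2.INTER_CUBIC)]))"
```

```text
top yellow 392 mean [0.5905 0.0789 0.0426] rect [0.5913 0.0793] [0.0486 0.0483] 80.3
top blue 124 mean [0.6432 0.0682 0.0394] rect [0.6437 0.07  ] [0.0563 0.0294] 79.3
top bar 122 mean [0.6599 0.0407 0.0691] rect [0.6566 0.0548] [0.0509 0.0995] 47.4
top red 20 mean [0.5964 0.0791 0.0549] rect [0.5962 0.0793] [0.0159 0.0058] 79.2
scene yellow 197 mean [0.5925 0.0845 0.042 ] rect [0.5959 0.0784] [0.0504 0.0577] 78.3
scene blue 67 mean [0.6435 0.0778 0.0387] rect [0.6411 0.0687] [0.0607 0.0316] 81.3
scene bar 418 mean [0.6886 0.0637 0.0749] rect [0.6593 0.0678] [0.1196 0.0888] 80.8
scene red 18 mean [0.5967 0.0794 0.0555] rect [0.5966 0.0795] [0.0199 0.006 ] 76.1
13.925 [0.4381 0.1058 0.1542] [ 0.1047  0.4888 -0.1145] -3.1978052145483506e-05 0.0
```

View pics/c6.png

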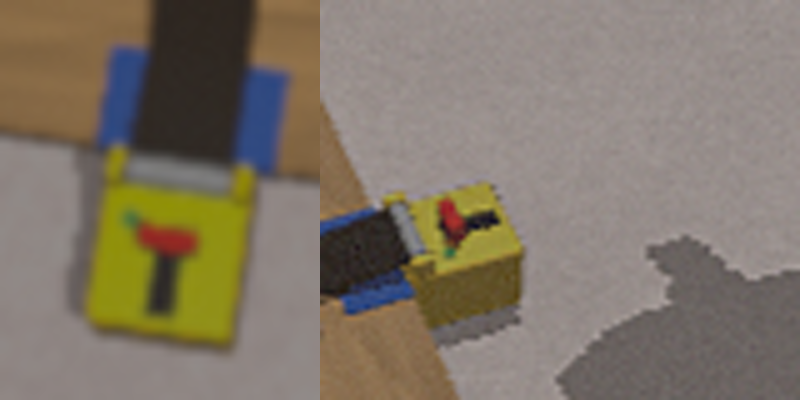

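The tab sits at the front of its slot, but my measured travel (about 17 mm) leaves little margin over 16. I'll push once more with the tip slightly higher, to confirm it really is at the stop.

Call:
move_arm(
  plan="0.05 0 0 0 0 0 0;0.05 0 0.03 0 0 0 0;0.021 0 0.04 0 0 0 0;0 0 0.0325 0 0 0 0;0.01 0 0 0 0 0 0;0.007 0 0 0 0 0 0;0.004 0 0 0 0 0 0;0 0 0 0 0 0 0",
)

```text
time_s: 14.92
position: [0.5782, 0.0822, 0.0522]
tool_rot: [[0.986, -0.165, 0.002], [-0.165, -0.986, -0.0], [0.002, -0.0, -1.0]]
ft_force: [-0.4, -0.2, 0.4]
grip_width: -0.0
gripper_force: 0.0
```

Call:
move_arm(
  plan="0.002 0 0 0 0 0 0;0.002 0 0 0 0 0 0;0.002 0 0 0 0 0 0;0 0 0 0 0 0 0",
)

```text
time_s: 15.42
position: [0.5806, 0.0819, 0.0512]
tool_rot: [[0.986, -0.165, -0.007], [-0.165, -0.986, 0.001], [-0.007, 0.0, -1.0]]
ft_force: [-12.7, 1.4, 8.1]
grip_width: 0.0001
gripper_force: 6.3
```

Same stop position at a different height, so the switch is at its end stop. I'll retreat, check the light and the other objects, and hand in.

Call:
move_arm(
  plan="-0.006 0 0 0 0 0 0;-0.02 0 0 0 0 0 0;-0.03 0 -0.03 0 0 0 0;-0.05 0 -0.05 0 0 0 0;-0.05 0 -0.03 0 0 0 0;0 0 0 0 0 0 0;0 0 0 0 0 0 0;0 0 0 0 0 0 0",
)

```text
time_s: 16.42
position: [0.436, 0.1059, 0.1547]
tool_rot: [[0.986, -0.166, -0.001], [-0.166, -0.986, 0.0], [-0.001, 0.0, -1.0]]
ft_force: [-0.5, -0.5, 0.2]
grip_width: 0.0003
gripper_force: 0.0
```

```bash
python3 r.py 7 | grep -E "red|yellow|bar|^1" && python3 - <<'E'
from h import *
viewer.get_image('top')
for n in('cutter','spice_jar','measuring_cup'): print(n,[np.round(r['pixel'],1).tolist() for r in pinpoint('top',n)][:1])
print(env.close_job())
E
```

```text
top yellow 394 mean [0.5905 0.0787 0.0424] rect [0.5912 0.0792] [0.0485 0.0482] 80.5
top bar 124 mean [0.66   0.0414 0.0689] rect [0.6562 0.0553] [0.0512 0.1008] 47.4
top red 19 mean [0.5963 0.0792 0.0551] rect [0.5963 0.0793] [0.016  0.0055] 76.5
scene yellow 202 mean [0.5924 0.0842 0.0418] rect [0.5954 0.0786] [0.0503 0.0579] 75.4
scene bar 422 mean [0.6887 0.064  0.0747] rect [0.6591 0.0675] [0.1197 0.0887] 80.0
scene red 19 mean [0.5964 0.0799 0.054 ] rect [0.5967 0.0789] [0.0167 0.0075] 84.9
16.525 [0.4358 0.106  0.1547] [ 0.1243 -0.6154  0.2533] -0.0002654639181652436 0.0
cutter [[207.5, 162.9]]
spice_jar [[428.6, 196.5]]
measuring_cup [[369.0, 92.2]]
the job is handed in; nothing more can be done
None
```

The large yellow light is clipped home and square on the tape with its switch pushed to the forward stop (about 17 mm of travel by camera, 16 needed); cup, jar and cutter did not move, and the job is handed in at about 17 s, with no verdict returned.

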